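# Load a carving blank and hold the chip shield for the carver

### The arm

A 7-joint arm with a two-finger parallel gripper is mounted at the origin on the work surface. World frame = base frame: x ahead of the robot, y to its left, z up, the work surface at z = 0. Lengths are in m, angles in rad, forces in N, time in s.
With the tool pointing down it reaches from about 0.4 to 0.85 m from the base axis. Payload 4.5 kg.
Tool frame: the origin (TCP) lies between the finger pads; the fingertips stand 11 mm ahead of it and the grasp point (between the pads) lies 8 mm behind it (r.tip_reach is the distance from the TCP to the fingertips, in m); x points along the fingers, y is the direction in which the jaws open and shut, and the axes are right-handed (so a half turn about x gives the same grasp; the last joint's range is limited). The gripper opens to 88 mm and grips with 3 to 60 N. Pads are 18 mm wide; open, the fingers measure 123 mm over their backs; the gripper's body (75 mm by 187 mm) begins 45 mm behind the grasp point.
Start: joints at [-1.276, 0.689, -0.195, 1.565, 0.157, 0.902, -0.215], TCP at [0.161, 0.604, 0.25] pointing down, gripper open.
Joint ranges: [-3.01, 3.01], [-0.46, 2.08], [-1.47, 1.51], [0.13, 2.56], [-1, 4.14], [0.04, 2.09], [-2.66, 2.66]. Speed limits (rad/s): [2.57, 2.57, 3.14, 3.14, 3.14, 3.14, 3.14].

### API

Orientations are given as a unit quaternion [x, y, z, w].
In Python, from plant import r gives the robot as it stands.
- The arm moves only by the tool drive_tool, never from a script. Its argument "deltas" is a list of rows, each a list of 3 entries, a list of its own where there are three numbers: the turn, a rotation vector about the tool's x, y, z in degrees, then the shift along the tool's x, y, z in cm, then the finger opening in cm, from 0 to 8.81. A call has 1 to 12 rows; each row shifts and turns the commanded pose from where the row before left it, along the tool's axes as they then stand; what a row does not reach is not made up. A row lasts 1/12 s, in which the tool goes at most 41.7 mm and 7.16 degrees, less where a joint would pass 70% of its speed; a pose out of reach is approached as far as the arm can. A call is refused whole if a number of a shift passes 4.17 or a number of a turn 7.16, either way. A call with a gripper value outside its range is refused whole. The fingers move at their own pace and stop on an object; "force" is the grip in N (left out, the last holds). Time passes only in rows, so rows that do not move let the fingers close. It gives the time, the measured TCP pose, the force and the opening at its end, in the units of the state.
- r.get_state(): the state, without advancing time (a new reading comes with each control period).
- r.snapshot(name): name is "scene" or "top" or "wrist"; returns a dict with "color" (420x560x3 uint8, red, green, blue), "fov_y" (degrees; the focal length in pixels is half the picture's height over the tangent of half this angle, whatever the lens; pixels are square), "cx", "cy" (the principal point, pixels), "extrinsics" (4x4, takes a point from world to camera coordinates); the wrist camera has in their place "tool_from_camera" (4x4, takes a point from camera to tool coordinates, whose origin is the TCP and whose axes are the tool frame's). Camera axes: x right, y up, looking along -z (the intrinsics and any distortion apply to the point x, -y, -z); pixel columns grow to the right and rows downward; lengths in m; the calibration is good to about 2 mm. A picture is of the moment at which its call begins: read the wrist's pose just before it. There is no depth.
- r.finish_job(): hands the job in, once; it reports no verdict.
The state is a dict: "clock": time; "q": joint angles; "qd": joint speeds; "joint_torque": joint torques, N m; "tool_pos": TCP position; "eef_rot": TCP orientation; "contact_force": force on the tool from outside, world axes, zero at the start; "moment": the same for the moment, N m; "opening": opening from 0.0 (shut) to 1.0 (fully open).
Only numpy, scipy, OpenCV 4.12 (cv2) and the standard library are available. Lean on these libraries where they do the work, as an engineer would, in place of code of your own. Each camera call takes 0.05 s, during which the arm holds its last target. There are 200 camera calls.

### The job

Lower the dark wooden blank with the two holes (either end first, rosette up) onto the two locating pins of the carving fixture, setting it down rather than dropping it, until it lies flush on the metal plate, and let go of it. Then take the fixture's clear chip shield by its front rail, bring it down from where it leans back to 60 degrees above level without letting it fall, and finish while still holding it steady there with the fingers, because its hinge knobs are loose and the carver is about to tighten them. Leave the offcut, the mallet and the glue bottle where they are.

Things in the scene. Friction and masses are not known exactly. Their poses are not given: they have to be found in the camera images.
- blank: loose dark hardwood blank, a flat bar 165 (own x) x 62 (own y) x 24 mm thick (z), 0.15 to 0.28 kg, rosette pattern 50 mm across lightly carved on the middle of its top face, two 11 mm round through holes on its long centre line at x = -60 and +60 mm. Origin: centre of the underside. Lies flat on the bench, to the left or right of the fixture.
- fixture: carving fixture fixed to the bench: plywood board 300 (x) x 250 (y) x 18 mm, on it an aluminium plate 190 x 100 x 6 mm with two steel pins; near its far end two hinge cheeks up to 92 mm high at y = +-112 mm with black star knobs carry the shield. Origin: centre of the board's underside, on the bench; x points from the open front to the hinge.
- seat (a point): top of the aluminium plate midway between the pins (fixture x = -20 mm, 24 mm above the bench), axes as the fixture's. The pins stand 60 mm to either side along x, 8 mm in diameter, 20 mm high, the upper 10 mm tapering to a 3 mm nose. Clear of other things for 80 mm to either side in y.
- hinge (a point): middle of the shield's hinge axis, which lies along the fixture's y (fixture x = 115 mm, 78 mm above the bench).
- rail (a point): middle of the shield's front rail, a level round steel bar 14 mm in diameter, 250 mm long along the fixture's y, 215 mm from the hinge axis. Next to it towards the hinge is an open slot 30 mm deep, then a crossbar and a clear pane in an aluminium frame 240 mm wide. The whole shield weighs 0.3 to 0.5 kg.
- shield (a joint): opening angle of the shield, rad: 0 = level, lying forward over the plate; pi/2 = upright; it starts leaning back against its stop at 1.85 (106 degrees). The hinge is nearly free: forward of upright the shield falls shut unless held. Target 1.047 (60 degrees).
- offcut: bystander: loose plain dark wood offcut 130 x 45 x 36 mm without holes, lying on the other side of the fixture from the blank; origin at the centre of its underside
- mallet: bystander: turned pale wooden carver's mallet standing on its head, 84 mm across and 218 mm high, handle up; origin at the centre of its underside
- glue: bystander: white glue bottle 52 mm across and 150 mm high, standing; origin at the centre of its underside
There are look-alikes about, which are no part of the job. What is shaped like the blank but green, red or turquoise is not meant.

How it is judged:
By the outcome, as a careful person would: the job done as asked, in the order asked, and still so for the second after the job is handed in, while the arm keeps its last pose, push and grip.
It also fails if it takes over 70 s, if anything falls off the work surface, if the arm or the gripper's body presses on something with over 40 N, if the wrist force passes 120 N, or if a joint passes its speed limit or range.

## Working session

There is one attempt and no reset: what is moved stays moved. The work goes in short steps, Python scripts to look and compute and a tool call to move; the robot and the scene stay as the last step left them, time stands still between calls to the robot, and variables do not carry over. Pictures are saved under pics/ and viewed, about 8 in all and at most 12, crops included, and the job is handed in when it is done.

Besides the shell and the picture viewer there is one more tool, called after "Call:" as name(argument=value, ...), one argument or row to a line, values as JSON. drive_tool: Moves the arm, as the interface text tells. Its arguments: {"type":"object","properties":{"deltas":{"type":"array","items":{"type":"array"}},"force":{"type":"number"}},"required":["deltas"]}

```bash
ls; mkdir -p pics; python3 - <<'E'
from plant import r
import cv2,numpy as np,pickle
print(r.get_state())
S={}
for n in("scene","top"):
    s=r.snapshot(n);S[n]=s
    print(n,s["fov_y"],s["cx"],s["cy"],np.round(s["extrinsics"],4).tolist(),[k for k in s])
pickle.dump(S,open("s0.pkl","wb"))
im=np.hstack([S[n]["color"] for n in S])[:,:,::-1]
cv2.imwrite("pics/a_scene.png",cv2.resize(S["scene"]["color"][:,:,::-1],(800,600),interpolation=cv2.INTER_CUBIC))
cv2.imwrite("pics/a_top.png",cv2.resize(S["top"]["color"][:,:,::-1],(800,600),interpolation=cv2.INTER_CUBIC))
E
```

```text
pics
{'clock': 0.0, 'q': array([-1.27616056,  0.68999242, -0.19451138,  1.56632135,  0.15732857,
        0.90249672, -0.2151337 ]), 'qd': array([ 1.67784874e-03,  3.57093781e-05, -2.85598628e-04,  1.02692071e-03,
       -8.33390407e-04,  1.06187623e-03,  1.49875312e-03]), 'joint_torque': array([ 5.05433618e-04, -5.27567124e+01, -1.26710460e+00, -1.53426611e+01,
       -5.26208687e-02,  6.67436238e-03,  1.85271410e-04]), 'tool_pos': array([0.16107921, 0.60326399, 0.24891073]), 'eef_rot': array([ 0.09129184,  0.70113389, -0.09257981,  0.70107492]), 'contact_force': array([-0.21545833,  0.22224338, -0.25627574]), 'moment': array([-0.01485389, -0.01163865, -0.04193539]), 'opening': 0.99906933413407}
scene 56.67092874690572 279.15597069210423 208.66710502674863 [[-0.3688, 0.9294, 0.0153, 0.1293], [-0.7831, -0.3196, 0.5334, 0.4147], [0.5006, 0.1847, 0.8457, -1.3774], [0.0, 0.0, 0.0, 1.0]] ['color', 'fov_y', 'cx', 'cy', 'extrinsics']
top 57.221082431690824 280.0192113230147 217.64768635061168 [[0.0069, -0.9997, 0.0221, 0.0877], [0.9907, 0.0098, 0.1359, -0.5495], [-0.1361, 0.021, 0.9905, -1.0477], [0.0, 0.0, 0.0, 1.0]] ['color', 'fov_y', 'cx', 'cy', 'extrinsics']
```

View pics/a_top.png

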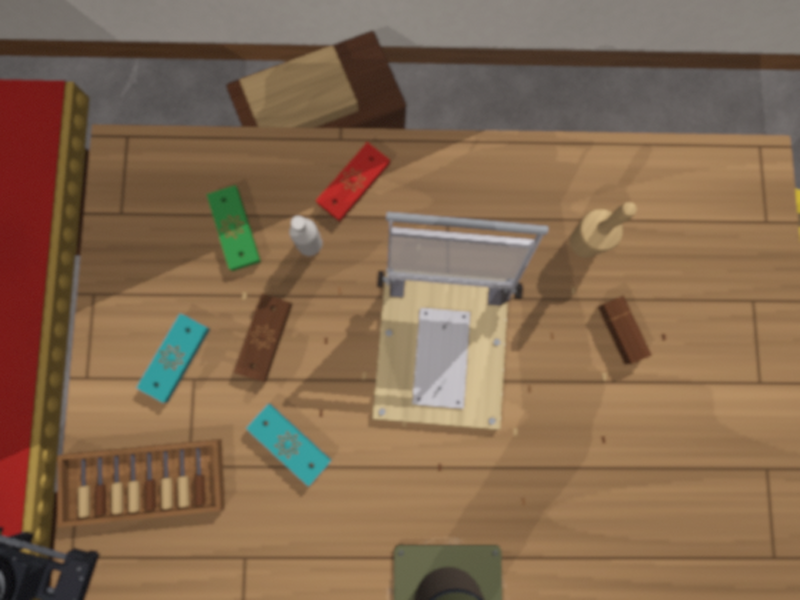

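View pics/a_scene.png

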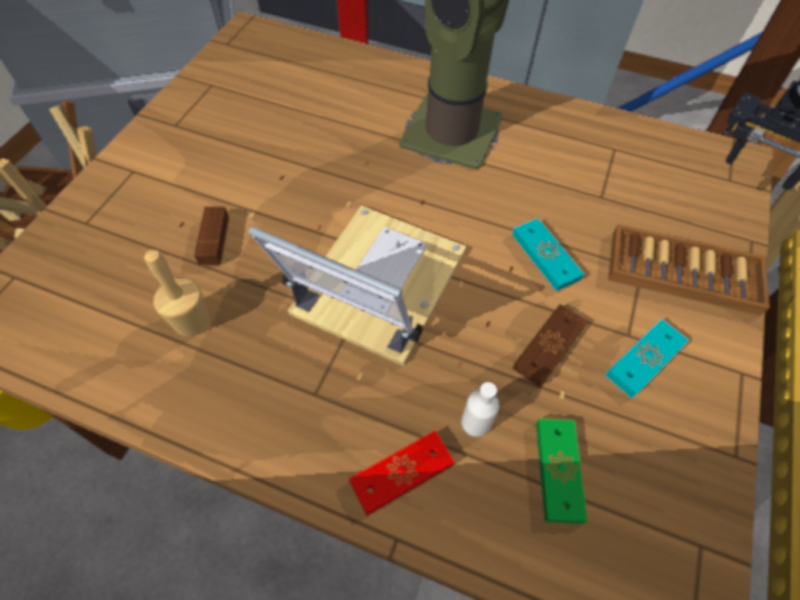

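Top view (800 px scale): what could be mistaken for the blank is the dark wood bar with rosette and holes at (262,340), the plain offcut (625,330), turquoise bars (173,358) and (288,445), a green one (233,227) and a red one (352,180). I choose (262,340). The plate is at (441,358), the shield rail at about (467,222).

```bash
cat > h.py <<'E'
import numpy as np,cv2
from scipy.spatial.transform import Rotation as R
def cam(s,T=None):
    """K, world_from_cam; T = world_from_tool for the wrist"""
    h=s["color"].shape[0];f=h/2/np.tan(np.radians(s["fov_y"])/2)
    W=np.linalg.inv(s["extrinsics"]) if "extrinsics" in s else T@s["tool_from_camera"]
    return f,s["cx"],s["cy"],W
def tool(st):
    T=np.eye(4);T[:3,:3]=R.from_quat(st["eef_rot"]).as_matrix();T[:3,3]=st["tool_pos"];return T
def ray(c,uv):
    f,cx,cy,W=c;uv=np.atleast_2d(uv).astype(float)
    d=np.c_[(uv[:,0]-cx)/f,-(uv[:,1]-cy)/f,-np.ones(len(uv))]@W[:3,:3].T
    return W[:3,3],d
def onz(c,uv,z):
    o,d=ray(c,uv);return o+d*((z-o[2])/d[:,2])[:,None]
def proj(c,P):
    f,cx,cy,W=c;p=(np.atleast_2d(P)-W[:3,3])@W[:3,:3]
    return np.c_[cx-f*p[:,0]/p[:,2],cy+f*p[:,1]/p[:,2]]
def blob(mask,uv):
    n,l=cv2.connectedComponents(mask.astype(np.uint8));m=(l==l[int(uv[1]),int(uv[0])]).astype(np.uint8)
    return max(cv2.findContours(m,0,2)[0],key=cv2.contourArea)
def rect(P):
    """min-area rectangle of plane points: centre, long axis angle deg, sizes"""
    (c,s,a)=cv2.minAreaRect((P[:,:2]*1000).astype(np.float32))
    if s[0]<s[1]: s=(s[1],s[0]);a+=90
    return np.array(c)/1000,(a+90)%180-90,s
E
python3 - <<'E'
from h import *;import pickle
S=pickle.load(open("s0.pkl","rb"));k=.7
hs={n:cv2.cvtColor(S[n]["color"],cv2.COLOR_RGB2HSV).astype(int) for n in S}
for n,b,p in(("top",(255,318),(432,378)),("scene",(535,352),(385,265))):
    c=cam(S[n]);h=hs[n]
    b=np.array(b)*k;p=np.array(p)*k
    print(n,"hsv",h[int(b[1]),int(b[0])],h[int(p[1]),int(p[0])])
    m=(h[...,2]<115)&(h[...,1]>90)&((h[...,0]<14)|(h[...,0]>170))
    m=cv2.morphologyEx(m.astype(np.uint8),cv2.MORPH_CLOSE,np.ones((3,3)))
    q=blob(m,b)[:,0];print("blank",cv2.minAreaRect(q),rect(onz(c,q,.024)))
    m=(h[...,1]<45)&(h[...,2]>110)
    q=blob(m,p)[:,0];print("plate",cv2.minAreaRect(q),rect(onz(c,q,.024)))
s=S["top"];c=cam(s)
print("board corners",onz(c,np.array([(373,419),(497,430),(508,300)])*k,.018))
im=s["color"][:,:,::-1]
a=cv2.resize(im[190:280,155:235],(400,450),interpolation=cv2.INTER_CUBIC);b=cv2.resize(im[210:300,280:360],(400,450),interpolation=cv2.INTER_CUBIC)
cv2.imwrite("pics/b.png",np.hstack([a,b]))
E
```

```text
top hsv [ 12 146  94] [158   6 158]
blank ((184.05001831054688, 235.34999084472656), (23.08462905883789, 61.98064422607422), 18.434947967529297) (array([0.49816296, 0.3619682 ]), -16.36650848388672, (173.35691833496094, 65.5972671508789))
plate ((308.75, 250.24998474121094), (36.35414123535156, 68.48997497558594), 4.39870548248291) (array([0.45945502, 0.01048969]), -4.229278564453125, (192.80014038085938, 102.18101501464844))
scene hsv [ 11 163  89] [116  12 164]
blank ((384.788818359375, 241.2188262939453), (24.51662254333496, 57.89787673950195), 37.14668655395508) (array([0.50533771, 0.36446289]), -16.88690948486328, (178.50379943847656, 62.809791564941406))
plate ((237.76011657714844, 179.60198974609375), (131.71875, 65.88170623779297), 23.702646255493164) (array([ 0.46824225, -0.08430901]), 85.52375793457031, (408.63250732421875, 219.893310546875))
board corners [[ 0.33796466  0.14320532  0.018     ]
 [ 0.31818455 -0.09930845  0.018     ]
 [ 0.57571837 -0.12604373  0.018     ]]
```

View pics/b.png

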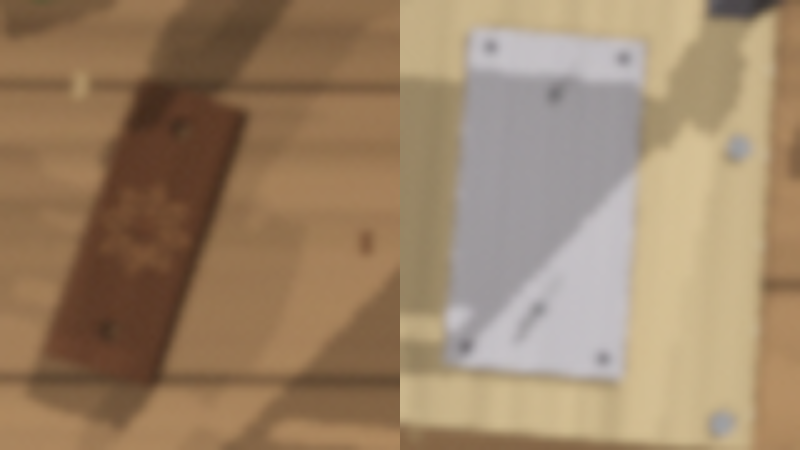

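The crop confirms the brown bar with rosette and two holes; the offcut has none. The plate measures 193x102 (true 190x100), the blank 173x65 with its sides included. Moving over it for a close wrist look.

```bash
cat >> h.py <<'E'
from scipy.linalg import logm,expm
def pose(p,jaw,tilt=0.):
    """tool pose: pointing down, jaw (tool y) heading deg; tilt: rotates about jaw axis, deg"""
    a=np.radians(jaw);y=np.array([np.cos(a),np.sin(a),0]);x=R.from_rotvec(y*np.radians(tilt)).apply([0,0,-1.])
    T=np.eye(4);T[:3,:3]=np.c_[x,y,np.cross(x,y)];T[:3,3]=p;return T
def rows(st,T,n):
    D=np.linalg.inv(tool(st))@T
    E=np.real(expm(logm(D)/n))
    print("n",n,"turn deg",np.round(np.degrees(R.from_matrix(E[:3,:3]).as_rotvec()),2),"shift cm",np.round(E[:3,3]*100,2),"total",np.round(D[:3,3]*100,2),np.round(np.degrees(R.from_matrix(D[:3,:3]).as_rotvec()),2))
E
python3 - <<'E'
from plant import r
from h import *
st=r.get_state();T=tool(st);print(np.round(T,3))
print(np.degrees(np.arctan2(T[1,1],T[0,1])))
for j in(73.5,-106.5): rows(st,pose([.50,.362,.20],j),12)
s=r.snapshot("wrist");print(np.round(s["tool_from_camera"],3),s["fov_y"])
E
```

```text
[[-0.     0.258  0.966  0.161]
 [-0.002  0.966 -0.258  0.603]
 [-1.    -0.002  0.     0.249]
 [ 0.     0.     0.     1.   ]]
75.06188252794955
n 12 turn deg [0.13 0.   0.01] shift cm [ 0.41 -1.17  3.26] total [  4.93 -14.57  38.97] [1.56 0.01 0.09]
n 12 turn deg [-1.487e+01 -1.000e-02  0.000e+00] shift cm [ 0.41 -5.26 -1.15] total [  4.93 -14.57  38.97] [-1.7844e+02 -1.5000e-01  1.0000e-02]
[[-0.     0.306 -0.952 -0.135]
 [ 1.     0.    -0.     0.001]
 [ 0.    -0.952 -0.306 -0.079]
 [ 0.     0.     0.     1.   ]] 67.92526780814633
```

Call:
drive_tool(
  deltas=[
    [[0.13,0,0],[0.41,-1.17,3.26],8.8],
    [[0.13,0,0],[0.41,-1.17,3.26],8.8],
    [[0.13,0,0],[0.41,-1.17,3.26],8.8],
    [[0.13,0,0],[0.41,-1.17,3.26],8.8],
    [[0.13,0,0],[0.41,-1.17,3.26],8.8],
    [[0.13,0,0],[0.41,-1.17,3.26],8.8],
    [[0.13,0,0],[0.41,-1.17,3.26],8.8],
    [[0.13,0,0],[0.41,-1.17,3.26],8.8],
    [[0.13,0,0],[0.41,-1.17,3.26],8.8],
    [[0.13,0,0],[0.41,-1.17,3.26],8.8],
    [[0.13,0,0],[0.41,-1.17,3.26],8.8],
    [[0.13,0,0],[0.41,-1.17,3.26],8.8],
  ],
)

```text
clock: 1.15
tool_pos: [0.501, 0.3618, 0.2001]
eef_rot: [0.101, 0.7, -0.102, 0.7]
contact_force: [-0.3, 0.8, -0.6]
opening: 1.001
```

Call:
drive_tool(
  deltas=[
    [[0,0,0],[0,0,0],8.8],
    [[0,0,0],[0,0,0],8.8],
    [[0,0,0],[0,0,0],8.8],
  ],
)

```text
clock: 1.4
tool_pos: [0.4993, 0.3635, 0.2003]
eef_rot: [0.102, 0.7, -0.101, 0.699]
contact_force: [-0.1, -0.4, 0.3]
opening: 1.001
```

```bash
python3 - <<'E'
from plant import r
from h import *;import pickle
st=r.get_state();T=tool(st);s=r.snapshot("wrist");pickle.dump((st,s),open("w1.pkl","wb"))
print(st["tool_pos"],np.abs(st["qd"]).max(),st["q"])
c=cam(s,T);print(proj(c,[[.5,.362,.024]]))
h=cv2.cvtColor(s["color"],cv2.COLOR_RGB2HSV).astype(int)
m=(h[...,2]<125)&(h[...,1]>90)&((h[...,0]<14)|(h[...,0]>170))
q=blob(cv2.morphologyEx(m.astype(np.uint8),cv2.MORPH_CLOSE,np.ones((5,5))),proj(c,[[.5,.362,.024]])[0])[:,0]
print(rect(onz(c,q,.024)))
rows(st,pose([.50,.362,.016],73.5),8)
cv2.imwrite("pics/c.png",cv2.resize(s["color"][:,:,::-1],(800,600)))
E
```

```text
[0.49928934 0.36349691 0.20025175] 0.02918563084213014 [-0.57431201  0.74157871 -0.23144876  1.63643554  0.21833822  0.78957215
  0.38137382]
[[280.37502015 189.85629   ]]
(array([0.57012042, 0.33950964]), 73.4779052734375, (749.1013793945312, 485.9994812011719))
n 8 turn deg [-0.   -0.01 -0.  ] shift cm [ 2.3  -0.02  0.02] total [18.43 -0.13  0.13] [-0.   -0.07 -0.01]
```

View pics/c.png

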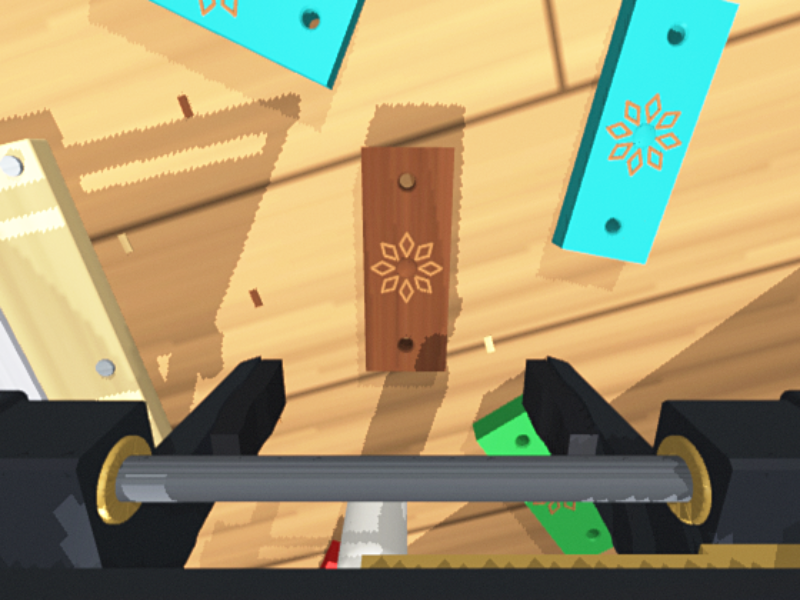

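Wrist view: holes at (407,181) and (405,345), rosette at (406,268), corners (362,148), (454,148), (446,371), (366,371) in the 800 px scale.

```bash
python3 - <<'E'
from h import *;import pickle
st,s=pickle.load(open("w1.pkl","rb"));c=cam(s,tool(st))
g=cv2.cvtColor(s["color"],cv2.COLOR_RGB2HSV).astype(int)
p=onz(c,np.array([(407,181),(405,345),(406,268),(362,148),(454,148),(446,371),(366,371)])*.7,.024)
print(np.round(p,4))
d=p[1]-p[0];print("holes dist",np.linalg.norm(d),"yaw",np.degrees(np.arctan2(d[1],d[0])),"mid",(p[0]+p[1])/2,"corner mean",p[3:].mean(0), np.linalg.norm(p[3]-p[4]),np.linalg.norm(p[5]-p[6]),np.linalg.norm(p[4]-p[5]))
e1=p[6]-p[3];e2=p[5]-p[4];print([np.degrees(np.arctan2(e[1],e[0])) for e in(e1,e2)])
S=pickle.load(open("s0.pkl","rb"));ct=cam(S["top"])
pt=onz(ct,[(191,215.4),(176.2,256)],.024);d=pt[0]-pt[1];print("top",pt.mean(0),np.linalg.norm(d),np.degrees(np.arctan2(d[1],d[0])))
E
```

```text
[[0.4408 0.3842 0.024 ]
 [0.5564 0.3487 0.024 ]
 [0.4988 0.3665 0.024 ]
 [0.4119 0.3616 0.024 ]
 [0.4293 0.4201 0.024 ]
 [0.5865 0.373  0.024 ]
 [0.5689 0.3135 0.024 ]]
holes dist 0.1209720945359043 yaw -17.088085384522042 mid [0.49861459 0.3664733  0.024     ] corner mean [0.4991596  0.36704841 0.024     ] 0.06104765540204011 0.06207502611096897 0.1641415739356745
[np.float64(-17.04907950815679), np.float64(-16.69045259856189)]
top [0.49690547 0.36308172 0.024     ] 0.12071442844977567 -17.738078461888907
```

```bash
python3 - <<'E'
from plant import r
from h import *
rows(r.get_state(),pose([.4988,.3667,.016],73.),6)
E
```

```text
n 6 turn deg [ 0.1  -0.01 -0.01] shift cm [ 3.07  0.04 -0.01] total [18.45  0.22 -0.02] [ 0.61 -0.08 -0.03]
```

Call:
drive_tool(
  deltas=[
    [[0.2,0,0],[2.5,0.07,0],8.8],
    [[0.2,0,0],[2.5,0.07,0],8.8],
    [[0.2,0,0],[2.5,0.08,-0.02],8.8],
    [[0,0,0],[2.5,0,0],8.8],
    [[0,0,0],[2.5,0,0],8.8],
    [[0,0,0],[2.2,0,0],8.8],
    [[0,0,0],[1.7,0,0],8.8],
    [[0,0,0],[1.0,0,0],8.8],
    [[0,0,0],[0.7,0,0],8.8],
    [[0,0,0],[0.35,0,0],8.8],
    [[0,0,0],[0,0,0],8.8],
    [[0,0,0],[0,0,0],8.8],
  ],
)

```text
clock: 2.45
tool_pos: [0.5007, 0.3659, 0.0169]
eef_rot: [0.105, 0.699, -0.105, 0.7]
contact_force: [0.5, -0.2, -0.5]
opening: 0.998
```

Call:
drive_tool(
  deltas=[
    [[0,0,0],[0,0,0],5.5],
    [[0,0,0],[0,0,0],5.5],
    [[0,0,0],[0,0,0],5.5],
    [[0,0,0],[0,0,0],5.5],
    [[0,0,0],[0,0,0],5.5],
    [[0,0,0],[0,0,0],5.5],
    [[0,0,0],[0,0,0],5.5],
    [[0,0,0],[0,0,0],5.5],
  ],
  force=25,
)

```text
clock: 3.12
tool_pos: [0.5006, 0.3654, 0.0165]
eef_rot: [0.105, 0.699, -0.105, 0.699]
contact_force: [-0.4, -0.5, 4.9]
opening: 0.699
```

Call:
drive_tool(
  deltas=[
    [[0,0,0],[-0.5,0,0],5.5],
    [[0,0,0],[-1,0,0],5.5],
    [[0,0,0],[-2,0,0],5.5],
    [[0,0,0],[-2,0,0],5.5],
    [[0,0,0],[-2,0,0],5.5],
    [[0,0,0],[-2,0,0],5.5],
    [[0,0,0],[-2,0,0],5.5],
    [[0,0,0],[-1,0,0],5.5],
    [[0,0,0],[-0.5,0,0],5.5],
    [[0,0,0],[0,0,0],5.5],
  ],
)

```text
clock: 3.95
tool_pos: [0.5007, 0.3655, 0.147]
eef_rot: [0.106, 0.699, -0.105, 0.7]
contact_force: [-0.4, 0.3, -1.5]
opening: 0.7
```

```bash
python3 - <<'E'
from plant import r
from h import *
st=r.get_state();print(st["tool_pos"],st["contact_force"],st["opening"])
rows(st,pose([.452,.012,.15],85.8),12)
E
```

```text
[0.50065967 0.36554619 0.14695697] [-0.43128873  0.34919951 -1.52573579] 0.7004902327316501
n 12 turn deg [-1.08  0.   -0.01] shift cm [-0.03 -2.98  0.17] total [ -0.35 -35.22   5.75] [-12.9    0.05  -0.07]
```

Call:
drive_tool(
  deltas=[
    [[-1.08,0,0],[-0.03,-1.5,0.09],5.5],
    [[-1.08,0,0],[-0.03,-2.98,0.17],5.5],
    [[-1.08,0,0],[-0.03,-2.98,0.17],5.5],
    [[-1.08,0,0],[-0.03,-2.98,0.17],5.5],
    [[-1.08,0,0],[-0.03,-2.98,0.17],5.5],
    [[-1.08,0,0],[-0.03,-2.98,0.17],5.5],
    [[-1.08,0,0],[-0.03,-2.98,0.17],5.5],
    [[-1.08,0,0],[-0.03,-2.98,0.17],5.5],
    [[-1.08,0,0],[-0.03,-2.98,0.17],5.5],
    [[-1.08,0,0],[-0.03,-2.98,0.17],5.5],
    [[-1.08,0,0],[-0.03,-2.98,0.17],5.5],
    [[-1.08,0,0],[-0.03,-2.98,0.17],5.5],
  ],
)

```text
clock: 4.95
tool_pos: [0.4537, 0.0243, 0.1487]
eef_rot: [0.025, 0.707, -0.025, 0.706]
contact_force: [0.1, 0.3, -3.7]
opening: 0.703
```

Call:
drive_tool(
  deltas=[
    [[0,0,0],[0,-1.5,0.08],5.5],
    [[0,0,0],[0,0,0],5.5],
    [[0,0,0],[0,0,0],5.5],
    [[0,0,0],[0,0,0],5.5],
  ],
)

```text
clock: 5.28
tool_pos: [0.4546, 0.012, 0.1492]
eef_rot: [0.026, 0.707, -0.025, 0.707]
contact_force: [0.6, 0.0, -3.1]
opening: 0.699
```

```bash
python3 - <<'E'
from plant import r
from h import *;import pickle
st=r.get_state();T=tool(st);s=r.snapshot("wrist");pickle.dump((st,s),open("w2.pkl","wb"))
print(st["tool_pos"],np.abs(st["qd"]).max(),np.degrees(np.arctan2(T[1,1],T[0,1])))
cv2.imwrite("pics/d.png",cv2.resize(s["color"][:,:,::-1],(800,600),interpolation=cv2.INTER_CUBIC))
E
```

```text
[0.45456987 0.01195611 0.14916721] 0.018407008435997164 85.93047369303252
```

View pics/d.png

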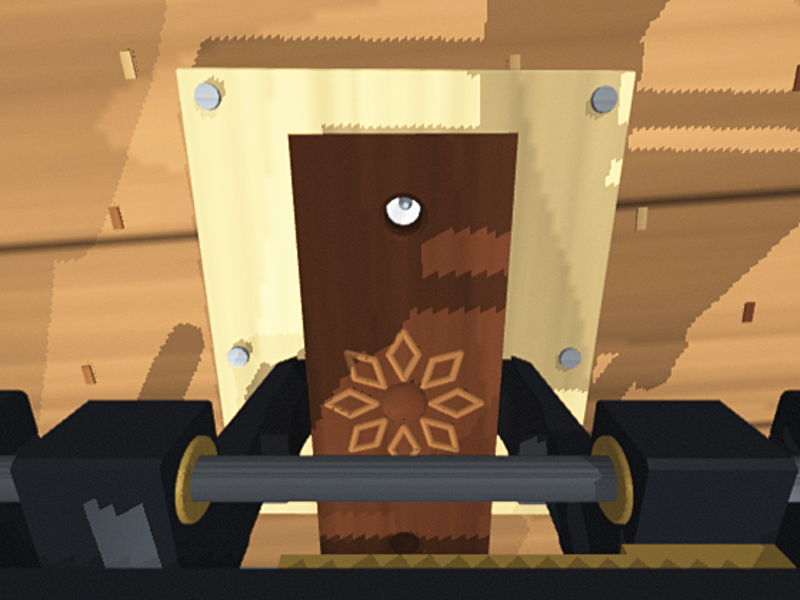

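Through the near hole (403,210) the front pin nose shows at (404,205). Board screws at (207,97), (603,99), (237,357), (569,358); blank's near corners (289,135), (518,133); far hole (405,543).

```bash
python3 - <<'E'
from h import *;import pickle
st,s=pickle.load(open("w2.pkl","rb"));T=tool(st);c=cam(s,T);k=.7
sc=onz(c,np.array([(207,97),(603,99),(237,357),(569,358)])*k,.020)
print("screws",np.round(sc,4).tolist())
ang=lambda d:np.degrees(np.arctan2(d[1],d[0]))
print("yaw fixture: lateral",ang(sc[0]-sc[1])-90,ang(sc[2]-sc[3])-90,"axial",ang(sc[2]+sc[3]-sc[0]-sc[1]))
e=onz(c,np.array([(177,70),(635,72)])*k,.018);print("front edge",e,np.linalg.norm(e[0]-e[1]),ang(e[0]-e[1])-90)
zt=T[2,3]-.016+.024
b=onz(c,np.array([(289,135),(518,133),(403,210),(405,543),(404,403)])*k,zt)
print("blank",np.round(b,4).tolist(),"w",np.linalg.norm(b[0]-b[1]),"yaw",ang(b[0]-b[1])-90,"holes",np.linalg.norm(b[2]-b[3]),ang(b[3]-b[2]),"mid",(b[2]+b[3])/2)
print("pin nose",onz(c,np.array([(404,205)])*k,.044))
# fine: crop of the hole
im=s["color"][130:165,265:300,::-1]
print(np.round(s["color"][136:160,270:296].mean(2)).astype(int))
E
```

```text
screws [[0.3386, -0.0861, 0.02], [0.3549, 0.1293, 0.02], [0.4936, -0.0985, 0.02], [0.5099, 0.1174, 0.02]]
yaw fixture: lateral -184.33117078958676 -184.31075396609714 axial -4.505714316059338
front edge [[ 0.32399016 -0.10023239  0.018     ]
 [ 0.34248744  0.14654803  0.018     ]] 0.24747267570528395 -184.28655695595495
blank [[0.3686, -0.012, 0.1572], [0.3725, 0.0494, 0.1572], [0.3906, 0.0172, 0.1572], [0.5105, 0.0093, 0.1572], [0.4525, 0.0131, 0.1572]] w 0.06150353440285109 yaw -183.60160229500863 holes 0.12009620352549398 -3.745638913091178 mid [0.45056622 0.01323412 0.15716721]
pin nose [[0.40149126 0.01699078 0.044     ]]
[[ 52  48  53  51  43  38  37  32  31  29  31  31  33  32  30  27  32  31
   38  41  44  48  51  48  48  51]
 [ 49  47  48  37  36  29  24  25  41  33  33  37  39  35  38  31  31  29
   26  33  34  41  47  50  51  50]
 [ 50  46  37  30  28  19  45  90 155 101  74  85 105  94  92  72  52  34
   28  25  26  35  41  44  48  48]
 [ 42  39  28  29  47  88 179 255 255 152  98 104 123 122 123 118 111  82
   55  58  29  25  28  36  45  50]
 [ 36  33  27  66 179 255 255
[... 1451 characters left out ...]
50 251 252
  255 255 220  97  23  21  26  30]
 [ 31  28  17  30  96 201 252 247 245 243 243 250 249 251 252 253 255 255
  255 220  93  23  20  23  29  39]
 [ 34  32  25  18  29  88 168 229 254 251 249 255 254 255 255 255 255 222
  166  89  28  20  25  28  27  39]
 [ 36  34  31  27  20  27  58 108 145 165 206 247 248 247 221 216 167  87
   35  23  20  25  31  25  34  42]
 [ 38  37  34  34  27  21  23  27  31  50  87 122 123 117  91  84  40  21
   21  25  26  30  30  32  39  41]
 [ 46  37  39  36  26  27  28  22  18  20  26  29  28  27  25  21  20  30
   28  27  30  30  28  31  42  42]
 [ 47  41  36  36  35  36  25  28  30  26  27  22  23  29  26  29  28  29
   28  31  30  33  30  40  45  41]]
```

Independent estimates of the seat agree within 2 mm: (0.461, 0.0125), yaw -4.35. The blank needs +1.07 cm along tool z and a 0.6 degree turn. I'll go down to about 8 mm over the noses and look.

Call:
drive_tool(
  deltas=[
    [[0.2,0,0],[0.5,0,0.37],5.5],
    [[0.2,0,0],[1,0,0.35],5.5],
    [[0.2,0,0],[1.3,0,0.35],5.5],
    [[0,0,0],[1.3,0,0],5.5],
    [[0,0,0],[1.3,0,0],5.5],
    [[0,0,0],[1.1,0,0],5.5],
    [[0,0,0],[0.8,0,0],5.5],
    [[0,0,0],[0.5,0,0],5.5],
    [[0,0,0],[0.2,0,0],5.5],
    [[0,0,0],[0,0,0],5.5],
    [[0,0,0],[0,0,0],5.5],
    [[0,0,0],[0,0,0],5.5],
  ],
)

```text
clock: 6.33
tool_pos: [0.4656, 0.0099, 0.07]
eef_rot: [0.029, 0.706, -0.029, 0.707]
contact_force: [0.7, -0.1, -1.1]
opening: 0.701
```

```bash
python3 - <<'E'
from plant import r
from h import *;import pickle
st=r.get_state();T=tool(st);s=r.snapshot("wrist");t=r.snapshot("top");u=r.snapshot("scene");pickle.dump((st,s,t,u),open("w3.pkl","wb"))
print(st["tool_pos"],st["contact_force"],np.degrees(np.arctan2(T[1,1],T[0,1])))
a=cv2.resize(s["color"][60:200,170:390,::-1],(770,490),interpolation=cv2.INTER_CUBIC)
cv2.imwrite("pics/e.png",a)
E
```

```text
[0.4655844  0.00986554 0.07001903] [ 0.67354542 -0.11593602 -1.09893336] 85.24944620771878
```

View pics/e.png

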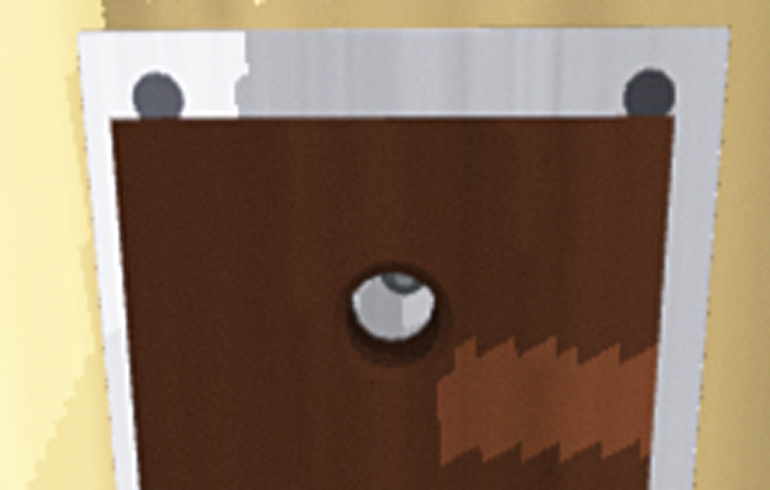

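Crop (3.5x, offset 170,60): plate front corners (80,32), (727,28); blank corners (112,120), (674,117); hole rim about (394,312); the pin shows as a grey arc at (403,282), against the hole's near (upper) edge, so the blank sits too far out in x.

```bash
python3 - <<'E'
from h import *;import pickle
st,s,t,u=pickle.load(open("w3.pkl","rb"));T=tool(st);c=cam(s,T)
px=lambda a:np.array(a)/3.5+[170,60]
ang=lambda d:np.degrees(np.arctan2(d[1],d[0]))
p=onz(c,px([(80,32),(727,28)]),.024);print("plate front",p,np.linalg.norm(p[0]-p[1]),ang(p[1]-p[0])-90)
a=np.radians(-4.35);ax=np.array([np.cos(a),np.sin(a),0])
print("seat from plate",p.mean(0)+.095*ax, "pin",p.mean(0)+.035*ax)
zt=T[2,3]-.016+.024
b=onz(c,px([(112,120),(674,117)]),zt);print("blank front",b,np.linalg.norm(b[0]-b[1]),ang(b[1]-b[0])-90);print("blank centre",b.mean(0)+.0825*ax,"hole",b.mean(0)+.0225*ax)
h=b.mean(0)+.0225*ax
back=lambda P:(proj(c,P)-[170,60])*3.5
print("hole top/bottom px",back([h,h-[0,0,.024]]))
print("nose px pred (old)",back([[.4015,.017,.044]]),"from plate",back([p.mean(0)+.035*ax+[0,0,.02]]))
print("arc at z .04:",onz(c,px([(403,282),(403,292)]),.042))
# top view: same things
ct=cam(t);print("top px of blank centre",proj(ct,[h+.06*ax]))
E
```

```text
plate front [[ 0.36326714 -0.02878195  0.024     ]
 [ 0.37088362  0.0695822   0.024     ]] 0.09865858483258737 -4.4276610070468365
seat from plate [0.46180171 0.01319448 0.024     ] pin [0.40197456 0.01774541 0.024     ]
blank front [[ 0.37923527 -0.01310222  0.07801903]
 [ 0.38403017  0.04826213  0.07801903]] 0.06155139589392793 -4.46791428148326
blank centre [0.46389507 0.01132242 0.07801903] hole [0.40406791 0.01587336 0.07801903]
hole top/bottom px [[394.3374461  325.10439895]
 [394.10047721 300.59231567]]
nose px pred (old) [[400.30891724 273.85136936]] from plate [[405.70194362 276.74547476]]
arc at z .04: [[0.40288914 0.01729689 0.042     ]
 [0.40433178 0.01718074 0.042     ]]
top px of blank centre [[310.31492623 247.15728223]]
```

Call:
drive_tool(
  deltas=[
    [[0,0,0],[0,0.13,-0.23],5.5],
    [[0,0,0],[0,0,0],5.5],
    [[0,0,0],[0.3,0,0],5.5],
    [[0,0,0],[0.3,0,0],5.5],
    [[0,0,0],[0.3,0,0],5.5],
    [[0,0,0],[0.3,0,0],5.5],
    [[0,0,0],[0.2,0,0],5.5],
    [[0,0,0],[0.2,0,0],5.5],
    [[0,0,0],[0,0,0],5.5],
    [[0,0,0],[0,0,0],5.5],
  ],
)

```text
clock: 7.32
tool_pos: [0.463, 0.0113, 0.0534]
eef_rot: [0.029, 0.707, -0.029, 0.706]
contact_force: [0.4, 0.2, -2.3]
opening: 0.701
```

```bash
python3 - <<'E'
from plant import r
from h import *;import pickle
st=r.get_state();T=tool(st);s=r.snapshot("wrist");pickle.dump((st,s),open("w4.pkl","wb"))
print(st["tool_pos"],st["contact_force"],st["moment"])
c=cam(s,T)
a=cv2.resize(s["color"][60:200,170:390,::-1],(770,490),interpolation=cv2.INTER_CUBIC)
cv2.imwrite("pics/f.png",a)
E
```

```text
[0.46297155 0.01131878 0.05344133] [ 0.3658267   0.20037259 -2.27642837] [-0.00199239 -0.00535178 -0.01269848]
```

View pics/f.png

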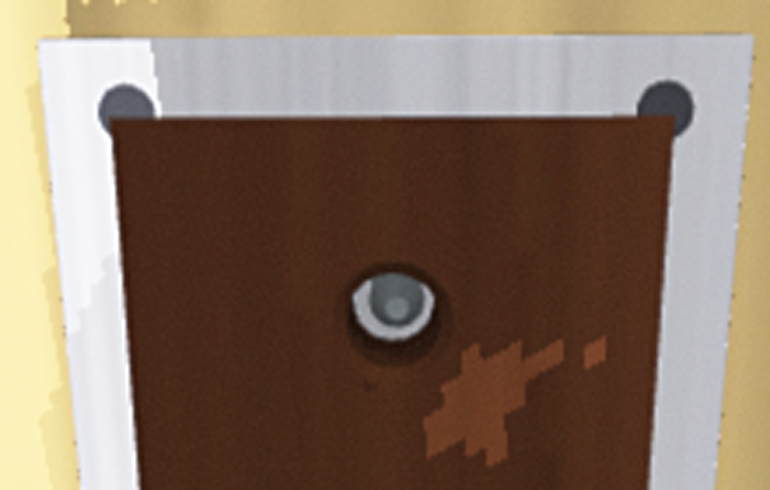

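The pin nose now sits centred in the hole at (397,305), with even clearance around it and no contact force. Lowering on.

Call:
drive_tool(
  deltas=[
    [[0,0,0],[0.2,0,0],5.5],
    [[0,0,0],[0.2,0,0],5.5],
    [[0,0,0],[0.2,0,0],5.5],
    [[0,0,0],[0.2,0,0],5.5],
    [[0,0,0],[0.15,0,0],5.5],
    [[0,0,0],[0.15,0,0],5.5],
    [[0,0,0],[0.1,0,0],5.5],
    [[0,0,0],[0,0,0],5.5],
  ],
)

```text
clock: 8.03
tool_pos: [0.463, 0.0113, 0.0414]
eef_rot: [0.029, 0.707, -0.029, 0.706]
contact_force: [-0.2, -0.2, -1.5]
opening: 0.701
```

Call:
drive_tool(
  deltas=[
    [[0,0,0],[0.05,0,0],5.5],
    [[0,0,0],[0.05,0,0],5.5],
    [[0,0,0],[0,0,0],5.5],
  ],
)

```text
clock: 8.28
tool_pos: [0.463, 0.0114, 0.0406]
eef_rot: [0.029, 0.706, -0.029, 0.707]
contact_force: [0.3, -0.1, -1.5]
opening: 0.701
```

Call:
drive_tool(
  deltas=[
    [[0,0,0],[0.05,0,0],5.5],
    [[0,0,0],[0.05,0,0],5.5],
    [[0,0,0],[0,0,0],5.5],
  ],
)

```text
clock: 8.53
tool_pos: [0.4631, 0.0113, 0.0404]
eef_rot: [0.029, 0.706, -0.029, 0.707]
contact_force: [-1.1, -0.1, 7.8]
opening: 0.699
```

Call:
drive_tool(
  deltas=[
    [[0,0,0],[0.05,0,0],5.5],
    [[0,0,0],[0,0,0],5.5],
  ],
)

```text
clock: 8.7
tool_pos: [0.4631, 0.0113, 0.0403]
eef_rot: [0.029, 0.706, -0.029, 0.707]
contact_force: [-3.0, 0.7, 13.6]
opening: 0.705
```

Call:
drive_tool(
  deltas=[
    [[0,0,0],[-0.1,0,0],6.1],
    [[0,0,0],[0,0,0],7],
    [[0,0,0],[0,0,0],8],
    [[0,0,0],[0,0,0],8.8],
    [[0,0,0],[0,0,0],8.8],
    [[0,0,0],[0,0,0],8.8],
    [[0,0,0],[-0.5,0,0],8.8],
    [[0,0,0],[-1.5,0,0],8.8],
    [[0,0,0],[-2.5,0,0],8.8],
    [[0,0,0],[-2.5,0,0],8.8],
    [[0,0,0],[-2.5,0,0],8.8],
    [[0,0,0],[-1,0,0],8.8],
  ],
)

```text
clock: 9.7
tool_pos: [0.4639, 0.0112, 0.148]
eef_rot: [0.03, 0.705, -0.029, 0.708]
contact_force: [0.3, -0.6, -0.3]
opening: 0.997
```

Call:
drive_tool(
  deltas=[
    [[0,0,0],[0,0,0],8.8],
    [[0,0,0],[0,0,0],8.8],
  ],
)

```text
clock: 9.87
tool_pos: [0.4632, 0.0111, 0.1455]
eef_rot: [0.029, 0.706, -0.029, 0.707]
contact_force: [-1.3, -0.3, -0.1]
opening: 1.001
```

```bash
python3 - <<'E'
from plant import r
from h import *;import pickle
st=r.get_state();T=tool(st);s=r.snapshot("wrist");t=r.snapshot("top");u=r.snapshot("scene");pickle.dump((st,s,t,u),open("w5.pkl","wb"))
print(st["tool_pos"],st["contact_force"],st["q"])
a=cv2.resize(s["color"][:,:,::-1],(400,300));b=cv2.resize(u["color"][110:290,160:400,::-1],(400,300),interpolation=cv2.INTER_CUBIC)
d=cv2.resize(t["color"][110:290,210:450,::-1],(400,300),interpolation=cv2.INTER_CUBIC)
cv2.imwrite("pics/g.png",np.vstack([np.hstack([a,b]),np.hstack([d,d*0])]))
E
```

```text
[0.46324542 0.01109349 0.14552761] [-1.28971782 -0.3210406  -0.12509909] [ 0.06301604  0.68163498 -0.29611193  2.13594965  0.5060585   0.38917462
  0.84440216]
```

View pics/g.png

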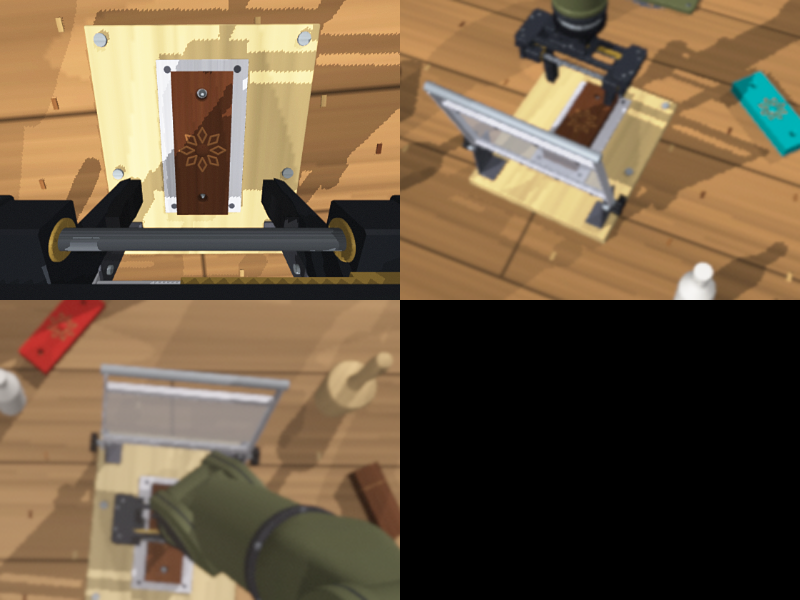

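The blank is seated: pin noses show in both holes and the arm is free. Now check the shield rail prediction against both fixed cameras, and plan the pre-grasp.

```bash
cat >> h.py <<'E'
YAW=np.radians(-4.38);AX=np.array([np.cos(YAW),np.sin(YAW),0]);AY=np.array([-AX[1],AX[0],0]);Z=np.array([0,0,1.])
SEAT=np.array([.4618,.0128,.024]);HINGE=SEAT+.135*AX+[0,0,.054]
def rail(th,rad=.215): return HINGE+rad*(-np.cos(th)*AX+np.sin(th)*Z)
def grasp(th,back=0.,dth=0.,P=None):
    """tool pose with fingers along the pane at opening th, TCP 8 mm past the rail minus back"""
    a=th+dth;d=np.cos(a)*AX-np.sin(a)*Z;T=np.eye(4);z=-AY
    T[:3,:3]=np.c_[d,np.cross(z,d),z];T[:3,3]=(rail(th) if P is None else P)+(.008-back)*d;return T
E
python3 - <<'E'
from plant import r
from h import *;import pickle
st,s,t,u=pickle.load(open("w5.pkl","rb"))
R0=rail(1.85);print("hinge",HINGE,"rail",R0)
for n,i in(("top",t),("scene",u)): print(n,proj(cam(i),[R0-.125*AY,R0+.125*AY]))
# triangulate rail ends from observed pixels (right end, left end)
for a,b in(((382.8,160.4),(278.2,203)),((271.8,151.4),(176.2,162.8)),((382.8,160.4),(176.2,162.8)),((271.8,151.4),(278.2,203))):
    (o1,d1),(o2,d2)=ray(cam(t),a),ray(cam(u),b);A=np.c_[d1[0],-d2[0]];k=np.linalg.lstsq(A,o2-o1,rcond=None)[0]
    print((o1+k[0]*d1[0]+o2+k[1]*d2[0])/2,np.linalg.norm(A@k-(o2-o1)))
st=r.get_state()
T1=tool(st).copy();T1[2,3]=.36;G=grasp(1.85,.09);print("pregrasp",np.round(G,3))
T1[:3,:3]=grasp(np.pi/2)[:3,:3]
rows(st,T1,15)
print("then from there");
rows({"eef_rot":R.from_matrix(T1[:3,:3]).as_quat(),"tool_pos":T1[:3,3]},G,8)
E
```

```text
hinge [0.59640573 0.00248992 0.078     ] rail [ 0.65548458 -0.00203521  0.28467417]
top [[381.21512879 160.15635799]
 [269.2034597  150.34660812]]
scene [[175.67488635 161.56546023]
 [280.30516249 205.39054823]]
[ 0.64106177 -0.00246189  0.29714124] 0.23848587246840292
[0.68147385 0.0359561  0.40197241] 0.19335646207563412
[ 0.64582785 -0.12918367  0.28021284] 0.00470487177854982
[0.66221838 0.11686281 0.28614327] 9.460906624127442e-05
pregrasp [[-0.275  0.958 -0.076  0.678]
 [ 0.021 -0.073 -0.997 -0.004]
 [-0.961 -0.276 -0.     0.363]
 [ 0.     0.     0.     1.   ]]
n 15 turn deg [ 5.98 -0.    0.01] shift cm [-1.44 -0.   -0.  ] total [-2.158e+01 -1.000e-02 -4.000e-02] [ 8.965e+01 -6.000e-02  1.100e-01]
then from there
n 8 turn deg [-0. -0. -2.] shift cm [-0.37  2.69 -0.02] total [-0.35 21.62 -0.16] [ -0.  -0. -16.]
```

The prediction fits both views to about 2 px. Lift and turn, then over the rail.

Call:
drive_tool(
  deltas=[
    [[3,0,0],[-1,0,0],8.8],
    [[6,0,0],[-1.6,0,0],8.8],
    [[6,0,0],[-1.6,0,0],8.8],
    [[6,0,0],[-1.6,0,0],8.8],
    [[6,0,0],[-1.6,0,0],8.8],
    [[6,0,0],[-1.6,0,0],8.8],
    [[6,0,0],[-1.6,0,0],8.8],
    [[6,0,0],[-1.6,0,0],8.8],
    [[6,0,0],[-1.6,0,0],8.8],
    [[6,0,0],[-1.6,0,0],8.8],
    [[6,0,0],[-1.6,0,0],8.8],
    [[6,0,0],[-1.6,0,0],8.8],
  ],
)

```text
clock: 11.02
tool_pos: [0.4625, 0.0113, 0.3307]
eef_rot: [0.425, 0.565, -0.426, 0.564]
contact_force: [0.1, -0.0, -0.2]
opening: 0.997
```

Call:
drive_tool(
  deltas=[
    [[6,0,0],[-1.5,0,0],8.8],
    [[6,0,0],[-1.3,0,0],8.8],
    [[6,0,0],[-0.2,0,0],8.8],
    [[2.7,0,0],[0,0,0],8.8],
    [[0,0,0],[0,0,0],8.8],
    [[0,0,0],[0,0,0],8.8],
  ],
)

```text
clock: 11.52
tool_pos: [0.4626, 0.0114, 0.3602]
eef_rot: [-0.518, -0.481, 0.519, -0.48]
contact_force: [0.3, 0.3, -0.5]
opening: 0.998
```

```bash
python3 - <<'E'
from plant import r
from h import *
st=r.get_state();print(st["tool_pos"],st["q"]);rows(st,grasp(1.85,.09),10)
E
```

```text
[0.46263881 0.01144477 0.36016112] [-1.23190671e-01  3.31669785e-01 -1.95589678e-03  1.87352641e+00
  1.11654248e-03  9.38555856e-01 -2.01202613e-01]
n 10 turn deg [ 0.    0.   -1.59] shift cm [-0.31  2.14 -0.01] total [-0.38 21.59 -0.11] [  0.05   0.05 -15.88]
```

Call:
drive_tool(
  deltas=[
    [[0,0,-1.6],[-0.3,1.5,0],8.8],
    [[0,0,-1.6],[-0.3,2.2,0],8.8],
    [[0,0,-1.6],[-0.3,2.2,0],8.8],
    [[0,0,-1.6],[-0.3,2.2,0],8.8],
    [[0,0,-1.6],[-0.3,2.2,0],8.8],
    [[0,0,-1.6],[-0.3,2.2,0],8.8],
    [[0,0,-1.6],[-0.3,2.2,0],8.8],
    [[0,0,-1.6],[-0.3,2.2,0],8.8],
    [[0,0,-1.6],[-0.3,2.2,0],8.8],
    [[0,0,-1.5],[-0.3,2.2,-0.1],8.8],
    [[0,0,0],[0,0,0],8.8],
    [[0,0,0],[0,0,0],8.8],
  ],
)

```text
clock: 12.52
tool_pos: [0.6771, -0.0044, 0.3598]
eef_rot: [-0.446, -0.549, 0.581, -0.403]
contact_force: [-0.4, 1.1, 0.2]
opening: 0.995
```

```bash
python3 - <<'E'
from plant import r
from h import *;import pickle
st=r.get_state();T=tool(st);s=r.snapshot("wrist");pickle.dump((st,s),open("w6.pkl","wb"))
print(st["tool_pos"],st["q"],np.abs(st["qd"]).max());rows(st,grasp(1.85,0.),8);rows(st,grasp(1.85,.09),1)
c=cam(s,T);R0=rail(1.85);print(proj(c,[R0,R0+.1*AY,R0-.05*AY])/.7)
cv2.imwrite("pics/h.png",cv2.resize(s["color"][:,:,::-1],(800,600),interpolation=cv2.INTER_CUBIC))
E
```

```text
[ 0.67710133 -0.00437477  0.35979182] [-0.05290849  0.84960622  0.02026521  0.88701332 -0.04706158  1.68509132
 -0.11283976] 0.07550146466611816
n 8 turn deg [-0.    0.    0.02] shift cm [ 1.08 -0.   -0.01] total [ 8.62  0.   -0.07] [-0.01  0.    0.15]
n 1 turn deg [-0.01  0.    0.15] shift cm [-0.38 -0.02 -0.07] total [-0.38 -0.02 -0.07] [-0.01  0.    0.15]
[[403.16594428 317.26936382]
 [403.05958005 105.3222046 ]
 [403.20905805 403.18020253]]
```

View pics/h.png

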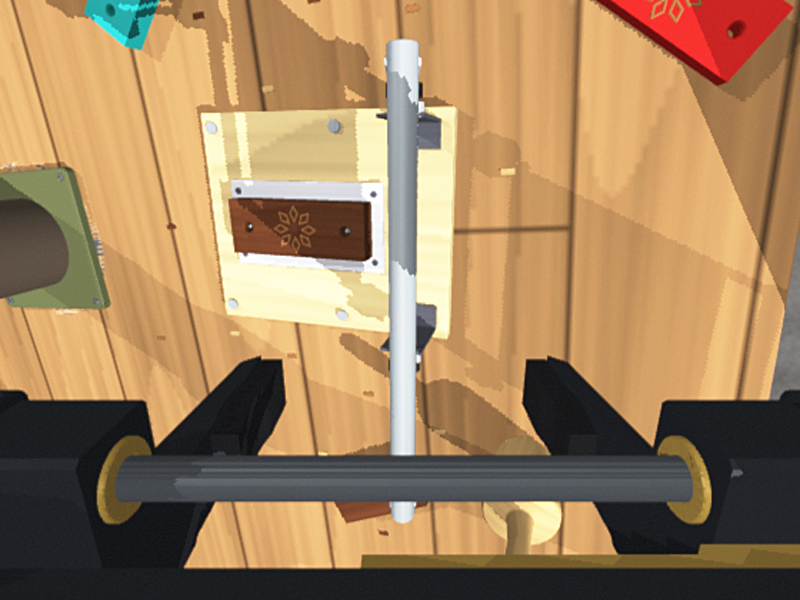

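The rail appears at x=403, straight down the picture and centred between the fingers, as predicted. Advancing and gripping.

Call:
drive_tool(
  deltas=[
    [[0,0,0],[1,0,0],8.8],
    [[0,0,0],[1.4,0,0],8.8],
    [[0,0,0],[1.4,0,0],8.8],
    [[0,0,0],[1.4,0,0],8.8],
    [[0,0,0],[1.4,0,0],8.8],
    [[0,0,0],[1,0,0],8.8],
    [[0,0,0],[0.7,0,0],8.8],
    [[0,0,0],[0.3,0,0],8.8],
    [[0,0,0],[0,0,0],8.8],
    [[0,0,0],[0,0,0],8.8],
  ],
)

```text
clock: 13.4
tool_pos: [0.6534, -0.0025, 0.2815]
eef_rot: [-0.448, -0.547, 0.58, -0.404]
contact_force: [0.2, 0.4, -0.5]
opening: 1.002
```

Call:
drive_tool(
  deltas=[
    [[0,0,0],[0,0,0],6],
    [[0,0,0],[0,0,0],4],
    [[0,0,0],[0,0,0],2.5],
    [[0,0,0],[0,0,0],1.8],
    [[0,0,0],[0,0,0],1.8],
    [[0,0,0],[0,0,0],1.8],
    [[0,0,0],[0,0,0],0.8],
    [[0,0,0],[0,0,0],0.8],
    [[0,0,0],[0,0,0],0.8],
    [[0,0,0],[0,0,0],0.8],
    [[0,0,0],[0,0,0],0.8],
    [[0,0,0],[0,0,0],0.8],
  ],
  force=35,
)

```text
clock: 14.4
tool_pos: [0.6534, -0.0025, 0.2805]
eef_rot: [-0.448, -0.547, 0.58, -0.404]
contact_force: [0.5, -0.3, -0.2]
opening: 0.143
```

```bash
python3 - <<'E'
from plant import r
from h import *
st=r.get_state();print(st["tool_pos"],st["contact_force"],st["opening"]*.0881);
for th in(1.85,1.55,1.25,1.047):rows(st,grasp(th),1)
# constant twist about the hinge, 5 deg per row in tool frame
T=grasp(1.85);T2=grasp(1.85-np.radians(2));D=np.linalg.inv(T)@T2
print(np.degrees(R.from_matrix(D[:3,:3]).as_rotvec()),D[:3,3]*100, "total deg",np.degrees(1.85-1.0472))
rel=st["tool_pos"]-HINGE;print("radius of TCP",np.hypot(rel@AX,rel[2]),"angle",np.degrees(np.arctan2(rel[2],-rel@AX)))
E
```

```text
[ 0.65339097 -0.00248185  0.28053199] [ 0.48611344 -0.26152393 -0.24719207] 0.012572584938322164
n 1 turn deg [-0.06 -0.02 -0.11] shift cm [ 0.35  0.08 -0.06] total [ 0.35  0.08 -0.06] [-0.06 -0.02 -0.11]
n 1 turn deg [-6.000e-02 -1.000e-02  1.708e+01] shift cm [ 1.26 -6.04 -0.05] total [ 1.26 -6.04 -0.05] [-6.000e-02 -1.000e-02  1.708e+01]
n 1 turn deg [-0.06 -0.   34.27] shift cm [  3.94 -11.61  -0.05] total [  3.94 -11.61  -0.05] [-0.06 -0.   34.27]
n 1 turn deg [-0.06  0.   45.9 ] shift cm [  6.64 -14.82  -0.04] total [  6.64 -14.82  -0.04] [-0.06  0.   45.9 ]
[3.85783889e-16 1.59480792e-16 2.00000000e+00] [ 1.26098807e-02 -7.22419582e-01 -6.93889390e-16] total deg 45.9970517931025
radius of TCP 0.210453976495696 angle 105.77058988834594
```

Call:
drive_tool(
  deltas=[
    [[0,0,1],[0.01,-0.37,0],0.8],
    [[0,0,1],[0.01,-0.37,0],0.8],
    [[0,0,1.5],[0.01,-0.55,0],0.8],
    [[0,0,1.5],[0.01,-0.55,0],0.8],
    [[0,0,0],[0,0,0],0.8],
    [[0,0,0],[0,0,0],0.8],
  ],
)

```text
clock: 14.9
tool_pos: [0.6352, -0.0011, 0.2849]
eef_rot: [-0.471, -0.528, 0.562, -0.429]
contact_force: [0.3, 0.2, -1.7]
opening: 0.147
```

```bash
cat > m.py <<'E'
from plant import r
from h import *
st=r.get_state();T=tool(st);rel=st["tool_pos"]-HINGE
print(st["clock"],st["tool_pos"],"F tool axes",T[:3,:3].T@st["contact_force"],"M",st["moment"],"open",st["opening"]*88.1)
print("r",np.hypot(rel@AX,rel[2]),"angle",np.degrees(np.arctan2(rel[2],-rel@AX)),"tool tilt",np.degrees(np.arctan2(-T[2,0],T[:3,0]@AX)),"lat",rel@AY,"qd",np.abs(st["qd"]).max())
print("q",np.round(st["q"],2))
E
python3 m.py
```

```text
14.9 [ 0.63517567 -0.00108254  0.28488423] F tool axes [ 1.62368649  0.63839432 -0.23903408] M [-0.05420943 -0.19506787 -0.04614425] open 12.90964406299098
r 0.21051506481110469 angle 100.6567730186964 tool tilt 100.92980079004036 lat -0.0006011241132304256 qd 0.03369478095456037
q [-0.06  0.76  0.01  1.3  -0.03  1.27 -0.12]
```

Call:
drive_tool(
  deltas=[
    [[0,0,1],[0.01,-0.37,0],0.8],
    [[0,0,2],[0.01,-0.73,0],0.8],
    [[0,0,2],[0.01,-0.73,0],0.8],
    [[0,0,2],[0.01,-0.73,0],0.8],
    [[0,0,2],[0.01,-0.73,0],0.8],
    [[0,0,2],[0.01,-0.73,0],0.8],
    [[0,0,2],[0.01,-0.73,0],0.8],
    [[0,0,2],[0.01,-0.73,0],0.8],
    [[0,0,2],[0.01,-0.73,0],0.8],
    [[0,0,2],[0.01,-0.73,0],0.8],
    [[0,0,1],[0.01,-0.37,0],0.8],
    [[0,0,0],[0,0,0],0.8],
  ],
)

```text
clock: 15.9
tool_pos: [0.5619, 0.0046, 0.2858]
eef_rot: [0.555, 0.438, -0.48, 0.52]
contact_force: [-0.4, -0.9, 0.3]
opening: 0.147
```

```bash
python3 m.py
```

```text
15.9 [0.56185067 0.00462555 0.28583259] F tool axes [-0.37684891 -0.26121093  0.92384681] M [-0.05710932  0.3449408   0.0469303 ] open 12.93707131757213
r 0.21069584360623891 angle 80.5434519065569 tool tilt 80.99319561991119 lat -0.0005096039816451177 qd 0.06099393404973216
q [-0.12  0.5   0.03  1.87  0.03  0.62 -0.2 ]
```

Joint 6 is falling towards its lower limit (0.62, limit 0.04). I'll let the round bar turn a little in the pads so the tool tilts less than the pane for the rest.

```bash
python3 - <<'E'
from h import *
d=np.radians
for a,b,n in(((81,81),(71,75),10),((71,75),(60,69),10)):
    A=grasp(d(a[0]),.0035,d(a[1]-a[0]));B=grasp(d(b[0]),.0035,d(b[1]-b[0]))
    rows({"eef_rot":R.from_matrix(A[:3,:3]).as_quat(),"tool_pos":A[:3,3]},B,n)
E
```

```text
n 10 turn deg [ 0.  -0.   0.6] shift cm [ 0.02 -0.37 -0.  ] total [ 0.32 -3.69  0.  ] [ 0. -0.  6.]
n 10 turn deg [-0.  -0.   0.6] shift cm [ 0.05 -0.4  -0.  ] total [ 0.68 -4.02  0.  ] [-0. -0.  6.]
```

Call:
drive_tool(
  deltas=[
    [[0,0,0.6],[0.0,-0.37,0],0.8],
    [[0,0,0.6],[0.01,-0.37,0],0.8],
    [[0,0,0.6],[0.01,-0.37,0],0.8],
    [[0,0,0.6],[0.01,-0.37,0],0.8],
    [[0,0,0.6],[0.01,-0.37,0],0.8],
    [[0,0,0.6],[0.02,-0.37,0],0.8],
    [[0,0,0.6],[0.02,-0.37,0],0.8],
    [[0,0,0.6],[0.02,-0.37,0],0.8],
    [[0,0,0.6],[0.03,-0.37,0],0.8],
    [[0,0,0.6],[0.03,-0.37,0],0.8],
    [[0,0,0],[0,0,0],0.8],
  ],
)

```text
clock: 16.82
tool_pos: [0.5258, 0.0075, 0.2765]
eef_rot: [0.577, 0.408, -0.452, 0.544]
contact_force: [-1.3, -0.2, 2.8]
opening: 0.147
```

```bash
python3 m.py
```

```text
16.8167 [0.52579698 0.00747686 0.27649595] F tool axes [-3.08314473 -0.50495618  0.34923674] M [-0.13497141  0.13582161 -0.00311337] open 12.984175673340099
r 0.2107390088950352 angle 70.37383270871148 tool tilt 74.94580499014431 lat -0.00042008474863776353 qd 0.03787960394405641
q [-0.18  0.44  0.07  2.07  0.06  0.38 -0.26]
```

```bash
python3 - <<'E'
from h import *
d=np.radians
A=grasp(d(71),.0035,d(4))
for th,t in((68,74.2),(65.5,73.5),(63,72.8),(60,72)):
    B=grasp(d(th),.0035,d(t-th));rows({"eef_rot":R.from_matrix(A[:3,:3]).as_quat(),"tool_pos":A[:3,3]},B,3);A=B
E
```

```text
n 3 turn deg [-0.   -0.    0.27] shift cm [ 0.03 -0.37  0.  ] total [ 0.11 -1.11  0.  ] [-0.  -0.   0.8]
n 3 turn deg [-0.    0.    0.23] shift cm [ 0.04 -0.31  0.  ] total [ 0.12 -0.92  0.  ] [-0.   0.   0.7]
n 3 turn deg [0.   0.   0.23] shift cm [ 0.05 -0.31 -0.  ] total [ 0.15 -0.92  0.  ] [0.  0.  0.7]
n 3 turn deg [-0.   -0.    0.27] shift cm [ 0.07 -0.37  0.  ] total [ 0.22 -1.1   0.  ] [-0.  -0.   0.8]
```

Call:
drive_tool(
  deltas=[
    [[0,0,0.27],[0.03,-0.37,0],0.8],
    [[0,0,0.27],[0.03,-0.37,0],0.8],
    [[0,0,0.27],[0.04,-0.37,0],0.8],
    [[0,0,0.23],[0.04,-0.31,0],0.8],
    [[0,0,0.23],[0.04,-0.31,0],0.8],
    [[0,0,0.23],[0.04,-0.31,0],0.8],
    [[0,0,0.23],[0.05,-0.31,0],0.8],
    [[0,0,0.23],[0.05,-0.31,0],0.8],
    [[0,0,0.23],[0.05,-0.31,0],0.8],
  ],
)

```text
clock: 17.57
tool_pos: [0.4995, 0.0096, 0.2647]
eef_rot: [0.585, 0.397, -0.441, 0.553]
contact_force: [-0.5, 0.6, 0.2]
opening: 0.148
```

```bash
python3 m.py
```

```text
17.5667 [0.49951732 0.00957181 0.26468932] F tool axes [-0.32111144 -0.51124264 -0.53219002] M [ 2.85088696e-02 -3.92316864e-02  7.00230510e-05] open 13.069962418664943
r 0.21045262186660574 angle 62.50918010959946 tool tilt 72.69632120747454 lat -0.00033825534436404935 qd 0.18298958345816077
q [-0.23  0.42  0.11  2.19  0.08  0.24 -0.29]
```

Call:
drive_tool(
  deltas=[
    [[0,0,0.27],[0.07,-0.37,0],0.8],
    [[0,0,0.27],[0.07,-0.37,0],0.8],
    [[0,0,0.27],[0.07,-0.37,0],0.8],
    [[0,0,0],[0,0,0],0.8],
    [[0,0,0],[0,0,0],0.8],
    [[0,0,0],[0,0,0],0.8],
  ],
)

```text
clock: 18.07
tool_pos: [0.4895, 0.0103, 0.2596]
eef_rot: [0.588, 0.393, -0.437, 0.556]
contact_force: [-0.5, 1.7, 1.7]
opening: 0.143
```

```bash
python3 m.py; python3 - <<'E'
from plant import r
from h import *;import pickle
st=r.get_state();T=tool(st);s=r.snapshot("wrist");t=r.snapshot("top");u=r.snapshot("scene");pickle.dump((st,s,t,u),open("w7.pkl","wb"))
P=st["tool_pos"]-.0045*T[:3,0]-HINGE;print("rail angle",np.degrees(np.arctan2(P[2],-P@AX)),"r",np.hypot(P[2],P@AX))
for th in(58,60,62):
  R0=rail(np.radians(th));print(th,"scene",proj(cam(u),[R0-.125*AY,R0+.125*AY]).round(1).tolist(),"top",proj(cam(t),[R0-.125*AY,R0+.125*AY]).round(1).tolist())
a=cv2.resize(u["color"][100:280,150:390,::-1],(800,600),interpolation=cv2.INTER_CUBIC)
cv2.imwrite("pics/i.png",a)
E
```

```text
18.0667 [0.48953944 0.01034508 0.25959618] F tool axes [-1.81985728 -0.11882646 -1.70155154] M [ 0.1202336   0.22113884 -0.02852207] open 12.590835388125315
r 0.21085343657052413 angle 59.45650590022776 tool tilt 71.93818791975832 lat -0.00032925781719863207 qd 0.006584974020572114
q [-0.25  0.42  0.13  2.24  0.09  0.18 -0.31]
rail angle 59.71538970457431 r 0.215249276847113
58 scene [[218.5, 118.0], [313.4, 153.9]] top [[374.5, 238.5], [262.5, 228.9]]
60 scene [[216.9, 118.5], [312.4, 154.7]] top [[375.1, 235.5], [262.7, 225.9]]
62 scene [[215.3, 119.2], [311.4, 155.7]] top [[375.6, 232.4], [262.9, 222.7]]
```

View pics/i.png

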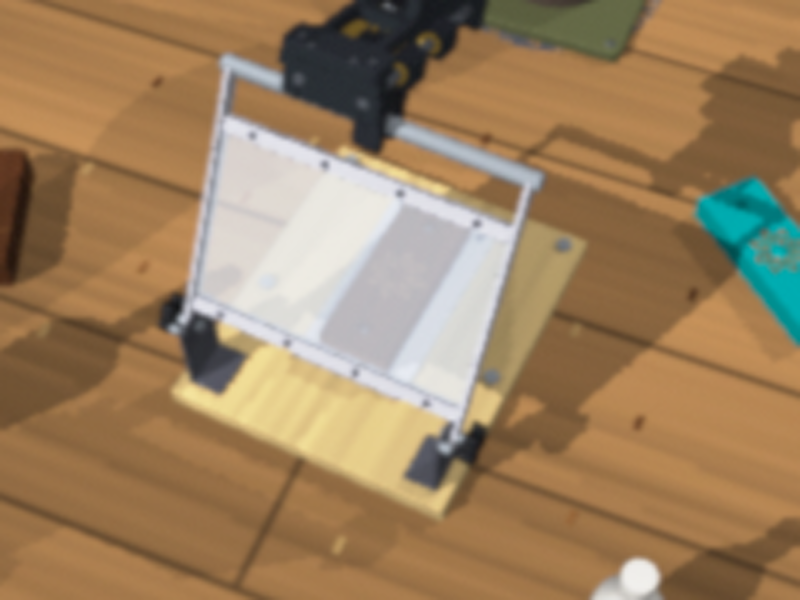

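The rail's ends show at (217.5,118.6) and (312,154) in camera pixels, matching the 60 degree prediction. The blank lies under the pane and the fingers hold the rail. One settling step, then I hand in.

Call:
drive_tool(
  deltas=[
    [[0,0,0],[0,0,0],0.8],
    [[0,0,0],[0,0,0],0.8],
    [[0,0,0],[0,0,0],0.8],
    [[0,0,0],[0,0,0],0.8],
  ],
)

```text
clock: 18.55
tool_pos: [0.4898, 0.0103, 0.2597]
eef_rot: [0.588, 0.393, -0.437, 0.556]
contact_force: [-1.7, 2.0, 3.4]
opening: 0.145
```

```bash
python3 m.py; python3 -c "
from plant import r
print(r.finish_job())"
```

```text
18.55 [0.48981674 0.01032317 0.25972072] F tool axes [-3.8429496  -0.66692642 -1.82706832] M [0.26477737 0.30906985 0.07905455] open 12.772267567619464
r 0.2108195537779317 angle 59.53881738155673 tool tilt 71.89666716640757 lat -0.00032993263486923776 qd 0.001625079952336679
q [-0.25  0.42  0.13  2.24  0.09  0.18 -0.31]
the job is handed in; nothing more can be done
None
```

The blank is on both pins and released, and the job was handed in at 18.6 s with the gripper still holding the shield's rail at about 60 degrees.

- **Blank:** I lowered it slowly until it met the plate, with the tool at 40.3 mm where 40 was expected and a push of about 14 N. After letting go, both pin noses showed in the holes. I judged it flush from that height and contact; no side view was taken.
- **Shield:** I took it by the rail and brought it down without letting go. The rail's position worked out to 59.7 degrees. Corrected for the 0.2 degree shortfall seen at the stop, that is about 59.9. The scene camera agreed with 60 to within 1 px.
- **Last readings:** The arm was still and the outside force was about 4 N.

**Disagreements:**
- Finger opening on the rail read 12.6–13 mm, not 14 mm, though the grip held throughout.
- For the last 21 degrees I tilted the tool less than the shield, because joint 6 was nearing its limit. The tool ended about 12 degrees off the pane's line, and joint 6 ended at 0.18 (limit 0.04).

The offcut, mallet and glue bottle were never touched as far as I could see, but I made no separate check of their positions.

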